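# Call the technician and point out the forgotten test

### The arm

A 6-joint arm with a two-finger parallel gripper is mounted at the origin on a cart in front of the work surface, level with it; the furniture and walls round the work are solid. World frame = base frame: x ahead of the robot, y to its left, z up, the work surface at z = 0. Lengths are in m, angles in rad, forces in N, time in s.
With the tool pointing down it reaches from about 0.25 to 0.775 m from the base axis. Payload 4 kg.
Tool frame: the origin (TCP) lies on the centre line of the jaws, within the pads' length; the fingertips stand 8 mm ahead of it and the grasp point (between the pads) lies 11 mm behind it; z points along the fingers, y is the direction in which the jaws open and shut (so a half turn about z gives the same grasp; the last joint's range is limited). The gripper opens to 94 mm and grips with 3 to 60 N. Pads are 16 mm wide; open, the fingers measure 119 mm over their backs; the gripper's body (75 mm by 177 mm) begins 78 mm behind the grasp point.
Start: joints at [-1.218, 0.087, 1.371, -0, 1.684, -0.103], TCP at [0.242, -0.494, 0.214] pointing down, gripper open.
Joint ranges: [-3.1, 3.1], [-0.76, 2.03], [0.27, 2.55], [-1.08, 4.22], [0.17, 2.65], [-2.57, 2.57]. Speed limits (rad/s): [2.79, 2.79, 3.14, 3.14, 3.14, 3.14].

### API

Orientations are given as [roll, pitch, yaw] about the fixed x, y, z axes, in that order (R = Rz(yaw) Ry(pitch) Rx(roll)).
In Python, from bench import robot, cams, close_job gives the robot as it stands.
- The arm moves only by the tool arm_command, never from a script. Its argument "plan" is one flat list of numbers, 7 for each row, row after row: the shift along the tool's x, y, z in cm, then the turn, a rotation vector about the tool's x, y, z in degrees, then the closure, from 0 (fully open) to 1 (shut). A call has 1 to 8 rows; each row shifts and turns the commanded pose from where the row before left it, along the tool's axes as they then stand; what a row does not reach is not made up. A row lasts 1/8 s, in which the tool goes at most 62.5 mm and 10.7 degrees, less where a joint would pass 70% of its speed; a pose out of reach is approached as far as the arm can. A call with a gripper value outside its range is refused whole. The fingers move at their own pace and stop on an object; the grip force is fixed at half the most. Time passes only in rows, so rows that do not move let the fingers close. It gives the time, the measured TCP pose, the force and the opening at its end, in the units of the state.
- robot.get_obs(): the state, without advancing time (a new reading comes with each control period).
- cams.snapshot(name): name is "scene" or "top" or "wrist"; returns a dict with "pixels" (480x640x3 uint8, red, green, blue), "fov_y" (degrees; the focal length in pixels is half the picture's height over the tangent of half this angle, whatever the lens; pixels are square), "cx", "cy" (the principal point, pixels), "camera_from_world" (4x4, takes a point from world to camera coordinates); the wrist camera has in their place "tool_from_camera" (4x4, takes a point from camera to tool coordinates, whose origin is the TCP and whose axes are the flange's). Camera axes: x right, y up, looking along -z (the intrinsics and any distortion apply to the point x, -y, -z); pixel columns grow to the right and rows downward; lengths in m; the calibration is good to about 2 mm. The wrist camera is an equidistant fisheye: a pixel r from the principal point sees the ray r / f radians off the axis. A picture is of the moment at which its call begins: read the wrist's pose just before it. There is no depth.
- close_job(): hands the job in, once; it reports no verdict.
The state is a dict: "time": time; "joint_positions": joint angles; "qvel": joint speeds; "joint_torque": joint torques, N m; "tool_pos": TCP position; "ee_rot": TCP orientation; "wrist_force": force on the tool from outside, world axes, zero at the start; "wrist_torque": the same for the moment, N m; "width": finger opening in m.
Only numpy, scipy, OpenCV 4.12 (cv2) and the standard library are available. Lean on these libraries where they do the work, as an engineer would, in place of code of your own. Each camera call takes 0.05 s, during which the arm holds its last target.

### The job

One of the three sample jars standing in a row on the dark desk has been forgotten: no test card lies in front of it. Press the call button to fetch the technician, then point straight down at the middle of that jar's lid with the fingertips, a few centimetres above it, keep still there for about two seconds, then point in the same way at the middle of the spare test card (the one on this desk nearest the robot, beside the two small dropper bottles) and finish while still pointing at it. Press nothing but the button: touch or shift no jar, card, bottle or tape roll, and point at no other jar or card.

Things in the scene. Friction and masses are not known exactly. Their poses are not given: they have to be found in the camera images.
- bell (a joint): travel of the call button's cap: 0 when free, 0.006 m when fully down; a spring brings it back, about 5 N presses it fully down; down past 0.004 counts as pressed
- bell_top (a point): centre of the top of the call button's round white cap (36 mm across) when free, in a low grey housing fixed to the desk, on the robot's side of the row of jars, to the left or the right; it is pressed straight down
- jar_c_lid (a point): White screw-lid sample jar, round, 74 mm across, 87 mm high, loose (about 0.25 kg), one of the three in the row; this is the forgotten jar, the only one with no test card in front of it. It may stand anywhere in the row. The point is the centre of the top of its lid, 87 mm above the desk
- jar_a_lid (a point): White screw-lid sample jar, round, 74 mm across, 87 mm high, loose (about 0.25 kg), one of the three in the row; a test card lies in front of it. The point is the centre of the top of its lid
- jar_b_lid (a point): White screw-lid sample jar, round, 74 mm across, 87 mm high, loose (about 0.25 kg), one of the three in the row; a test card lies in front of it. The point is the centre of the top of its lid
- card_a_top (a point): White plastic test card, 72 x 21 mm, 9 mm thick, lying flat, loose and very light, in front of jar_a (its middle 65 mm from the jar's axis, towards the robot). The point is the middle of its upper face; y runs along its length
- card_b_top (a point): White plastic test card, 72 x 21 mm, 9 mm thick, lying flat, loose and very light, in front of jar_b in the same way. The point is the middle of its upper face
- card_spare_top (a point): White plastic test card, 72 x 21 mm, 9 mm thick, lying flat, loose and very light: the spare card, nearer the robot than the row, beside the two dropper bottles (which stand off its +y end), to the left or right, on the other side from the call button. The point is the middle of its upper face, 9 mm above the desk
- jar_a: White screw-lid sample jar, round, 74 mm across, 87 mm high, loose (about 0.25 kg), one of the three in the row, with a card in front. Origin: centre of its underside, z up
- jar_b: White screw-lid sample jar, round, 74 mm across, 87 mm high, loose (about 0.25 kg), one of the three in the row, with a card in front. Origin: centre of its underside, z up
- jar_c: White screw-lid sample jar, round, 74 mm across, 87 mm high, loose (about 0.25 kg), one of the three in the row, the one without a card. Origin: centre of its underside, z up
- card_a: White plastic test card, 72 x 21 mm, 9 mm thick, lying flat, loose and very light, in front of jar_a. Origin: centre of its underside, y along its length
- card_b: White plastic test card, 72 x 21 mm, 9 mm thick, lying flat, loose and very light, in front of jar_b. Origin: centre of its underside, y along its length
- card_spare: White plastic test card, 72 x 21 mm, 9 mm thick, lying flat, loose and very light, the spare card. Origin: centre of its underside, y along its length
- dropper_1: Small dropper bottle, 28 mm across, 68 mm high, loose, light and easily tipped, about 95 mm from the spare card's middle, on the card's +y side. Origin: centre of its underside. Not to be touched
- dropper_2: Second small dropper bottle of the same size, 35 mm from the first, towards the robot. Origin: centre of its underside. Not to be touched
- tape_roll: Roll of packing tape lying flat, 81 mm across, 48 mm high, loose, to the right of the row. Origin: centre of its underside. Not to be touched
Not all that is in view belongs to the job. Of the things shaped like the part that bears bell, the grey one is meant. Leave any brown look-alike of the card_spare alone.

How it is judged:
On the way, in this order (a step that is already met when the one before it is completed fails the run):
1. the call button is pressed (value of joint bell above 0.004 m), for 0.04 s.
2. the fingertips point at the lid of the jar without a card, (within 25 mm of its centre), just above it, and stay there for about two seconds (1.8 s or more) (horizontal distance between the grasp point and jar_c_lid below 0.025 m and z of the grasp point in the frame of jar_c_lid between 0.01 and 0.09 m and value of joint bell below 0.002 m), for 1.8 s.
3. the fingertips point at the spare card, just above its middle (horizontal distance between the grasp point and card_spare_top below 0.02 m and z of the grasp point in the frame of card_spare_top between 0.01 and 0.09 m), for 0.2 s.
At the end, for the whole second after the job is handed in: The grasp point stays within 20 mm sideways of the spare card's middle and 10 to 90 mm above it, the button is released, and every jar, card, bottle and the tape roll is within 8 mm of where it stood (all of step 3 and distance of each of jar_a, jar_b, jar_c, card_a, card_b, card_spare, dropper_1, dropper_2, tape_roll from where it was at the start of the episode below 0.008 m and value of joint bell below 0.002 m); the robot touches nothing.
It fails at once if a jar, card, bottle or the tape roll is touched by the robot (contact force between any of the arm, the fingers and jar_a above 0.5 N or contact force between any of the arm, the fingers and jar_b above 0.5 N or contact force between any of the arm, the fingers and jar_c above 0.5 N or contact force between any of the arm, the fingers and card_a above 0.5 N or contact force between any of the arm, the fingers and card_b above 0.5 N or contact force between any of the arm, the fingers and card_spare above 0.5 N or contact force between any of the arm, the fingers and dropper_1 above 0.5 N or contact force between any of the arm, the fingers and dropper_2 above 0.5 N or contact force between any of the arm, the fingers and tape_roll above 0.5 N).
It fails at once if a jar, card, bottle or the tape roll is shifted or lifted by more than 10 mm (distance of any of jar_a, jar_b, jar_c, card_a, card_b, card_spare, dropper_1, dropper_2, tape_roll from where it was at the start of the episode above 0.01 m).
It fails at once if the robot points closely at a jar that has its card, or at that card ((horizontal distance between the grasp point and jar_a_lid below 0.025 m and z of the grasp point in the frame of jar_a_lid below 0.07 m) or (horizontal distance between the grasp point and jar_b_lid below 0.025 m and z of the grasp point in the frame of jar_b_lid below 0.07 m) or (horizontal distance between the grasp point and card_a_top below 0.015 m and z of the grasp point in the frame of card_a_top below 0.07 m) or (horizontal distance between the grasp point and card_b_top below 0.015 m and z of the grasp point in the frame of card_b_top below 0.07 m)).
It also fails if it takes over 54 s, if anything falls off the work surface, if the arm or the gripper's body presses on something with over 40 N, if the wrist force passes 120 N, or if a joint passes its speed limit or range.

## Working session

There is one attempt and no reset: what is moved stays moved. The work goes in short steps, Python scripts to look and compute and a tool call to move; the robot and the scene stay as the last step left them, time stands still between calls to the robot, and variables do not carry over. Pictures are saved under pics/ and viewed, and the job is handed in when it is done.

Besides the shell and the picture viewer there is one more tool, called after ">>>" by a JSON object that holds its "fn" and its "kwargs". arm_command: Moves the arm, as the interface text tells. Its arguments: {"type":"object","properties":{"plan":{"type":"array","items":{"type":"number"}}},"required":["plan"]}

```bash
mkdir -p pics
python3 - <<'E'
from bench import robot,cams
import cv2,pickle
o=robot.get_obs();print(o)
d={}
for n in("scene","top","wrist"):
    s=cams.snapshot(n);d[n]=s;cv2.imwrite(f"pics/{n}0.png",s["pixels"][:,:,::-1]);print({k:v for k,v in s.items() if k!="pixels"})
pickle.dump(d,open("d0.pkl","wb"))
E
```

```text
{'time': 0.0, 'joint_positions': array([-1.21810432e+00,  8.79574721e-02,  1.37222362e+00, -8.55418837e-06,
        1.68360105e+00, -1.03100182e-01]), 'qvel': array([ 5.80024396e-04, -1.10313298e-03, -2.85316051e-04,  7.51335447e-05,
        1.01328356e-04,  3.21121655e-04]), 'joint_torque': array([ 3.71119240e-04, -3.40184212e+01, -3.02423537e+01,  7.16995192e-02,
        3.31083569e-02, -1.71388774e-04]), 'tool_pos': array([ 0.24190675, -0.49336097,  0.21231836]), 'ee_rot': array([-3.13941392e+00, -2.16879966e-04,  4.55790995e-01]), 'wrist_force': array([-0.56711061,  0.33236521,  0.31761881]), 'wrist_torque': array([-0.0265389 ,  0.02769214, -0.01320263]), 'width': 0.09393499423888985}
{'fov_y': 54.88674401086749, 'cx': 322.38734816389945, 'cy': 237.7599048726156, 'camera_from_world': array([[-0.82491876, -0.56513194, -0.01161577,  0.38686729],
       [ 0.35791799, -0.53813474,  0.76308958, -0.23880421],
       [-0.43749715,  0.62532942,  0.64618833, -0.68882537],
       [ 0.        ,  0.        ,  0.        ,  1.        ]])}
{'fov_y': 42.96603912574717, 'cx': 318.695846877956, 'cy': 238.02686679508497, 'camera_from_world': array([[-0.00411106, -0.99993372,  0.01075461, -0.01934128],
       [ 0.99570039, -0.00309792,  0.0925804 , -0.49430995],
       [-0.09254095,  0.01108897,  0.99564713, -1.22949998],
       [ 0.        ,  0.        ,  0.        ,  1.        ]])}
{'fov_y': 65.70646984690485, 'cx': 325.56478628031846, 'cy': 237.5343401279808, 'tool_from_camera': array([[-6.26471914e-04,  9.64817379e-01,  2.62920200e-01,
         7.63987225e-02],
       [ 9.99999724e-01,  4.99467024e-04,  5.49890330e-04,
        -1.00383926e-04],
       [ 3.99223777e-04,  2.62920472e-01, -9.64817426e-01,
        -1.70074848e-01],
       [ 0.00000000e+00,  0.00000000e+00,  0.00000000e+00,
         1.00000000e+00]])}
```

```bash
ls
```

```text
d0.pkl
pics
```

View pics/top0.png

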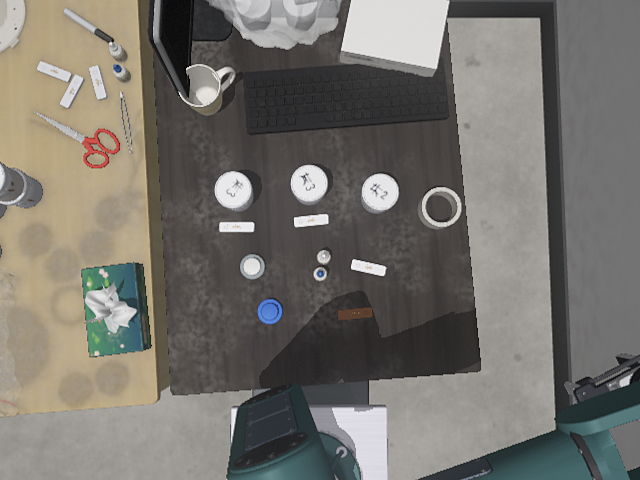

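View pics/scene0.png

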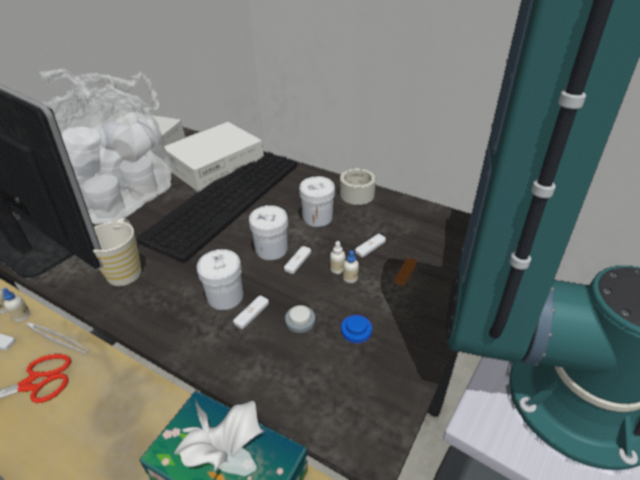

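View pics/wrist0.png

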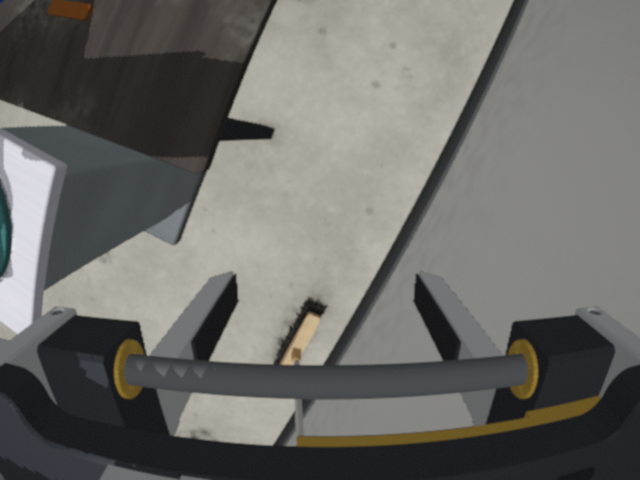

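The top view shows jars at (235,190), (309,184) and (380,193), with cards in front of the first two only, so the right jar is the forgotten one. The spare card is at (368,268), the droppers at (323,256) and (320,273), and the grey button at (252,266). The blue button at (270,311) and the brown card at (355,314) are decoys. Next I'll measure these.

```bash
cat > h.py <<'E'
import numpy as np,cv2,pickle
def cam(s):
    f=240/np.tan(np.radians(s["fov_y"]/2));M=s["camera_from_world"];return f,M
def ray(s,u,v):
    f,M=cam(s);d=np.array([(u-s["cx"])/f,-(v-s["cy"])/f,-1]);R=M[:3,:3];return -R.T@M[:3,3],R.T@d
def onz(s,u,v,z):
    o,d=ray(s,u,v);return o+d*(z-o[2])/d[2]
def proj(s,p):
    f,M=cam(s);c=M[:3,:3]@p+M[:3,3];return np.array([s["cx"]-f*c[0]/c[2],s["cy"]+f*c[1]/c[2]])
def tri(a,b):
    (o1,d1),(o2,d2)=a,b;d1=d1/np.linalg.norm(d1);d2=d2/np.linalg.norm(d2)
    t=np.linalg.lstsq(np.c_[d1,-d2],o2-o1,rcond=None)[0];p,q=o1+t[0]*d1,o2+t[1]*d2
    return (p+q)/2,np.linalg.norm(p-q)
E
python3 - <<'E'
from h import *
d=pickle.load(open("d0.pkl","rb"))
for n,box in(("top",(160,140,480,330)),("scene",(150,160,440,350))):
    im=d[n]["pixels"];x0,y0,x1,y1=box
    g=im.min(2).copy();m=np.zeros_like(g);m[y0:y1,x0:x1]=(g[y0:y1,x0:x1]>(150 if n=="top" else 135))*255
    cs,_=cv2.findContours(m,cv2.RETR_EXTERNAL,cv2.CHAIN_APPROX_NONE)
    for c in cs:
        if cv2.contourArea(c)<40: continue
        r=cv2.minAreaRect(c);print(n,np.round(r[0],1),np.round(r[1],1),round(r[2]),cv2.contourArea(c),[np.round(onz(d[n],*r[0],z),3) for z in(.009,.03,.087)])
    c=im[y0:y1,x0:x1];cv2.imwrite(f"pics/{n}crop.png",cv2.resize(c,None,fx=2.5,fy=2.5,interpolation=cv2.INTER_CUBIC)[:,:,::-1])
E
```

```text
top [319.5 274. ] [12. 11.] 90 43.0 [array([ 0.421, -0.023,  0.009]), array([ 0.42 , -0.022,  0.03 ]), array([ 0.418, -0.022,  0.087])]
top [367.9 267.3] [34.5 10.5] 13 323.5 [array([ 0.434, -0.123,  0.009]), array([ 0.434, -0.121,  0.03 ]), array([ 0.431, -0.116,  0.087])]
top [251.8 266.2] [22.6 23.3] 45 404.5 [array([0.437, 0.117, 0.009]), array([0.436, 0.115, 0.03 ]), array([0.434, 0.11 , 0.087])]
top [323.  256.5] [12. 12.] 45 93.0 [array([ 0.457, -0.03 ,  0.009]), array([ 0.456, -0.03 ,  0.03 ]), array([ 0.452, -0.029,  0.087])]
top [236.  226.5] [ 9. 34.] 90 304.5 [array([0.52 , 0.15 , 0.009]), array([0.518, 0.148, 0.03 ]), array([0.511, 0.141, 0.087])]
top [310.7 220.1] [10.4 34.3] 84 314.0 [array([ 0.533, -0.005,  0.009]), array([ 0.53 , -0.005,  0.03 ]), array([ 0.523, -0.005,  0.087])]
top [441.  206.5] [39. 38.] 90 1185.0 [array([ 0.561, -0.277,  0.009]), array([ 0.558, -0.273,  0.03 ]), array([ 0.55 , -0.261,  0.087])]
top [380. 192.] [36. 36.] 90 1019.0 [array([ 0.592, -0.15 ,  0.009]), array([ 0.588, -0.148,  0.03 ]), array([ 0.579, -0.141,  0.087])]
top [475.9 243.4] 
[... 1465 characters left out ...]
87])]
scene [267.5 231.5] [37. 53.] 0 1421.0 [array([ 0.634, -0.034,  0.009]), array([ 0.616, -0.016,  0.03 ]), array([0.567, 0.035, 0.087])]
scene [320.3 199.6] [49.  33.8] 74 1193.5 [array([ 0.606, -0.192,  0.009]), array([ 0.589, -0.168,  0.03 ]), array([ 0.543, -0.103,  0.087])]
scene [368.5 181.5] [ 43. 141.] 90 3473.0 [array([ 0.551, -0.319,  0.009]), array([ 0.536, -0.29 ,  0.03 ]), array([ 0.495, -0.213,  0.087])]
scene [214.5 174.5] [29. 75.] 90 963.5 [array([ 0.888, -0.134,  0.009]), array([ 0.861, -0.112,  0.03 ]), array([ 0.79 , -0.052,  0.087])]
scene [161.5 179.5] [39. 23.] 90 649.0 [array([ 0.981, -0.045,  0.009]), array([ 0.952, -0.026,  0.03 ]), array([0.871, 0.025, 0.087])]
```

Run:
```python
import pickle,cv2
d=pickle.load(open("d0.pkl","rb"))
a=d["top"]["pixels"][235:335,230:290];b=d["scene"]["pixels"][290:350,270:390]
cv2.imwrite("pics/bt.png",cv2.resize(a,None,fx=6,fy=6)[:,:,::-1]);cv2.imwrite("pics/bs.png",cv2.resize(b,None,fx=6,fy=6)[:,:,::-1])
```

```text
(no output)
```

View pics/bt.png

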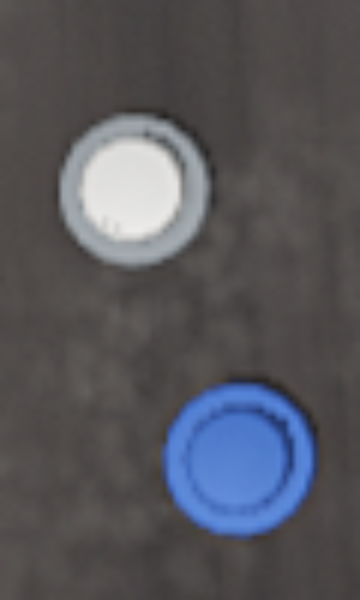

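View pics/bs.png

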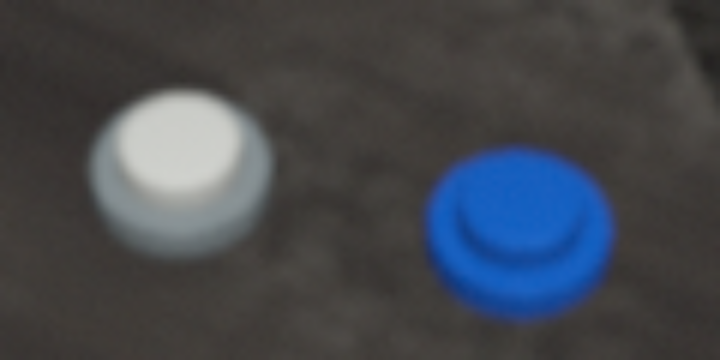

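Run:
```python
from h import *
d=pickle.load(open("d0.pkl","rb"));T,S=d["top"],d["scene"]
print("bell",tri(ray(T,251.8,266.3),ray(S,300,313)))
print("lidc in scene",proj(S,np.array([.579,-.141,.087])), "rear/low", proj(S,np.array([.579,-.141,0])))
print("spare scene",proj(S,np.array([.434,-.122,.009])))
from bench import robot
from scipy.spatial.transform import Rotation as Ro
o=robot.get_obs();R=Ro.from_euler("xyz",o["ee_rot"]).as_matrix();print(R.round(3));print(R.T@(np.array([.436,.115,.214])-o["tool_pos"])*100)
```

```text
bell (array([0.43645173, 0.11580593, 0.02051369]), np.float64(0.0007740522674930577))
lidc in scene [316.65244623 185.24085683] rear/low [317.41866679 217.88561075]
spare scene [369.95437181 243.09024296]
[[ 0.898  0.44  -0.001]
 [ 0.44  -0.898  0.002]
 [ 0.    -0.002 -1.   ]]
[ 44.20839688 -46.09403246  -0.05625989]
```

The button triangulates to (0.436, 0.116), top at z about 0.021, with a 0.8 mm ray gap. The jar-to-card spacing (64 mm) and dropper-to-card spacing (94 mm) match the given sizes. I'm moving towards the button with the jaws closing.

>>> {"fn": "arm_command", "kwargs": {"plan": [3.5,-3.6,0,0,0,0,1,3.5,-3.6,0,0,0,0,1,3.5,-3.6,0,0,0,0,1,3.5,-3.6,0,0,0,0,1,3.5,-3.6,0,0,0,0,1,3.5,-3.6,0,0,0,0,1,3.5,-3.6,0,0,0,0,1,3.5,-3.6,0,0,0,0,1]}}

```text
time: 1.15
tool_pos: [0.3668, -0.1104, 0.2133]
ee_rot: [3.141, -0.0, 0.455]
wrist_force: [1.2, 0.2, 1.3]
width: 0.0175
```

>>> {"fn": "arm_command", "kwargs": {"plan": [3.5,-3.6,0,0,0,0,1,3.5,-3.6,0,0,0,0,1,3.5,-3.6,0,0,0,0,1,3.5,-3.6,0,0,0,0,1,1.5,-2,0,0,0,0,1,0,0,0,0,0,0,1,0,0,0,0,0,0,1,0,0,0,0,0,0,1]}}

```text
time: 2.15
tool_pos: [0.4336, 0.1024, 0.2135]
ee_rot: [3.141, 0.0, 0.454]
wrist_force: [0.6, -0.6, 0.6]
width: 0.0008
```

```bash
cat >> h.py <<'E'
def go(p):
    from bench import robot
    from scipy.spatial.transform import Rotation as Ro
    o=robot.get_obs();R=Ro.from_euler("xyz",o["ee_rot"]).as_matrix()
    print(o["time"],o["tool_pos"].round(4),o["ee_rot"].round(4),o["wrist_force"].round(2),o["width"])
    print("tool cm",(R.T@(np.array(p)-o["tool_pos"])*100).round(2),"grasp",(o["tool_pos"]-.011*R[:,2]).round(4))
    return o,R
E
python3 - <<'E'
from h import *
go([.4365,.1158,.0285])
from bench import cams
s=cams.snapshot("wrist");cv2.imwrite("pics/w1.png",s["pixels"][:,:,::-1])
E
```

```text
2.15 [0.4336 0.1024 0.2135] [3.1411e+00 1.0000e-04 4.5410e-01] [ 0.6  -0.59  0.56] 0.0007540639975359731
tool cm [ 0.85 -1.09 18.5 ] grasp [0.4336 0.1024 0.2245]
```

View pics/w1.png

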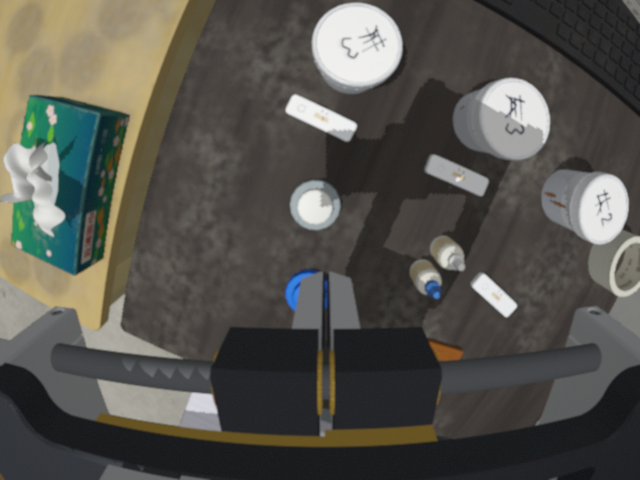

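The wrist view agrees: button cap at (317,206), and the uncarded jar "#2" on the right at (603,207). I'll cross-check positions with the fisheye rays.

Run:
```python
from h import *
d=pickle.load(open("d0.pkl","rb"))["wrist"]
o,R=go([.4365,.1158,.0285])
f=240/np.tan(np.radians(d["fov_y"]/2));M=d["tool_from_camera"]
for n,u,v,z in(("bell",317,206,.0205),("jarc",603,207,.087),("spare",494,295,.009)):
    a,b=u-d["cx"],v-d["cy"];r=np.hypot(a,b);t=r/f
    dc=np.array([np.sin(t)*a/r,-np.sin(t)*b/r,-np.cos(t)])
    dw=R@M[:3,:3]@dc;ow=o["tool_pos"]+R@M[:3,3];print(n,(ow+dw*(z-ow[2])/dw[2]).round(4))
```

```text
2.2 [0.4337 0.1024 0.2136] [ 3.1412e+00 -1.0000e-04  4.5390e-01] [-0.22  0.05 -0.  ] 0.00045198478816748603
tool cm [ 0.84 -1.09 18.51] grasp [0.4337 0.1024 0.2246]
bell [0.4387 0.1146 0.0205]
jarc [ 0.5796 -0.135   0.087 ]
spare [ 0.4345 -0.1193  0.009 ]
```

All three cameras agree to within a few mm. Descending to just above the cap.

>>> {"fn": "arm_command", "kwargs": {"plan": [0.9,-1.0,0,0,0,0,1,0,0,4,0,0,0,1,0,0,4,0,0,0,1,0,0,4,0,0,0,1,0,0,3,0,0,0,1,0,0,2,0,0,0,1,0,0,0.5,0,0,0,1,0,0,0,0,0,0,1]}}

```text
time: 3.2
tool_pos: [0.4377, 0.1166, 0.0388]
ee_rot: [3.142, -0.0, 0.456]
wrist_force: [0.6, 0.1, -0.3]
width: 0.0005
```

```bash
python3 -c "
from h import *
go([.4367,.1155,.0285])
from bench import cams
s=cams.snapshot('wrist');cv2.imwrite('pics/w2.png',s['pixels'][:,:,::-1])"
```

```text
3.2 [0.4377 0.1166 0.0388] [ 3.1415e+00 -4.0000e-04  4.5570e-01] [ 0.57  0.12 -0.28] 0.0005412664683898092
tool cm [-0.14  0.05  1.03] grasp [0.4377 0.1166 0.0498]
```

View pics/w2.png

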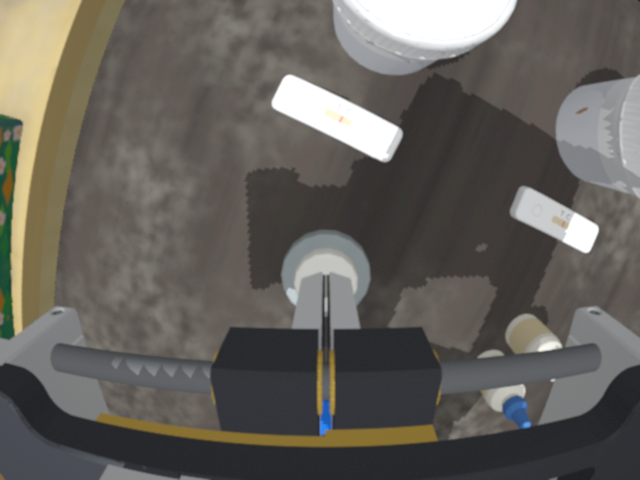

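The closed tips are centred over the cap (about (325,275)). Now pressing gradually and watching the force.

>>> {"fn": "arm_command", "kwargs": {"plan": [0,0,0.8,0,0,0,1,0,0,0.3,0,0,0,1,0,0,0.2,0,0,0,1,0,0,0,0,0,0,1]}}

```text
time: 3.75
tool_pos: [0.4381, 0.1165, 0.0261]
ee_rot: [3.141, -0.002, 0.456]
wrist_force: [1.8, 0.1, 4.0]
width: 0.0003
```

>>> {"fn": "arm_command", "kwargs": {"plan": [0,0,0.2,0,0,0,1,0,0,0,0,0,0,1,0,0,0,0,0,0,1]}}

```text
time: 4.12
tool_pos: [0.4382, 0.1165, 0.0242]
ee_rot: [3.141, -0.002, 0.456]
wrist_force: [0.4, 0.9, 5.0]
width: 0.0003
```

>>> {"fn": "arm_command", "kwargs": {"plan": [0,0,0.2,0,0,0,1,0,0,0.1,0,0,0,1,0,0,0,0,0,0,1]}}

```text
time: 4.5
tool_pos: [0.4383, 0.1166, 0.0239]
ee_rot: [3.141, -0.002, 0.456]
wrist_force: [-5.7, -0.6, 21.3]
width: 0.0006
```

```bash
python3 -c "
from h import *
go([.4367,.1155,.0285])"
```

```text
4.5 [0.4383 0.1166 0.0239] [ 3.1408e+00 -1.7000e-03  4.5600e-01] [-5.74 -0.63 21.31] 0.0006488057913964569
tool cm [-0.19  0.03 -0.46] grasp [0.4383 0.1166 0.0349]
```

The force jumped to 21 N with travel stopped, so the cap is on its bottom stop and pressed. Lifting.

>>> {"fn": "arm_command", "kwargs": {"plan": [0,0,-1,0,0,0,1,0,0,-4,0,0,0,1,0,0,-5,0,0,0,1,0,0,-5,0,0,0,1,0,0,-3,0,0,0,1,0,0,0,0,0,0,1,0,0,0,0,0,0,1]}}

```text
time: 5.38
tool_pos: [0.4363, 0.1162, 0.1981]
ee_rot: [-3.14, 0.004, 0.456]
wrist_force: [0.2, -0.4, 0.3]
width: 0.0004
```

```bash
python3 -c "
from h import *
go([.579,-.139,.121])"
```

```text
5.375 [0.4363 0.1162 0.1981] [-3.1405  0.0038  0.4558] [ 0.16 -0.36  0.29] 0.0003545581109575825
tool cm [ 1.61 29.21  7.67] grasp [0.4363 0.1162 0.2091]
```

>>> {"fn": "arm_command", "kwargs": {"plan": [0.2,4.1,0,0,0,0,1,0.2,4.2,0,0,0,0,1,0.2,4.2,0,0,0,0,1,0.2,4.2,0,0,0,0,1,0.2,4.2,0,0,0,0,1,0.2,4.2,0,0,0,0,1,0.4,4.1,0,0,0,0,1,0,0,0,0,0,0,1]}}

```text
time: 6.38
tool_pos: [0.5796, -0.1407, 0.1961]
ee_rot: [-3.137, 0.005, 0.453]
wrist_force: [1.0, 0.1, -0.3]
width: 0.0003
```

```bash
python3 -c "
from h import *
go([.579,-.139,.121])
from bench import cams
for n in ('top','wrist'):
  s=cams.snapshot(n);cv2.imwrite('pics/%s3.png'%n,s['pixels'][:,:,::-1])"
```

```text
6.375 [ 0.5796 -0.1407  0.1961] [-3.1371  0.0052  0.4526] [ 0.98  0.14 -0.25] 0.00031019189767058356
tool cm [ 0.06 -0.14  7.51] grasp [ 0.5796 -0.1407  0.2071]
```

View pics/wrist3.png

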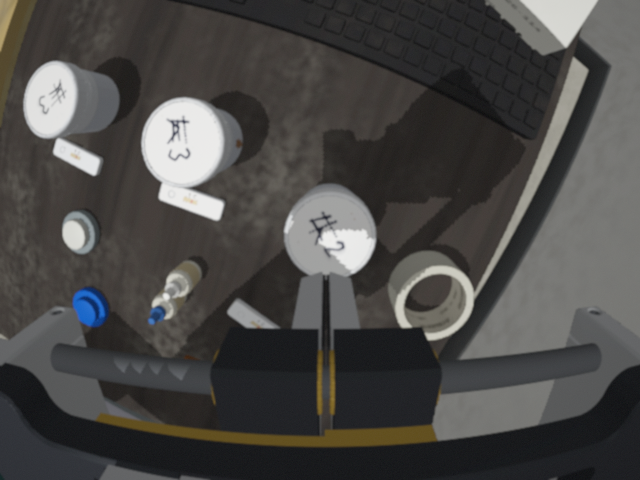

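View pics/top3.png

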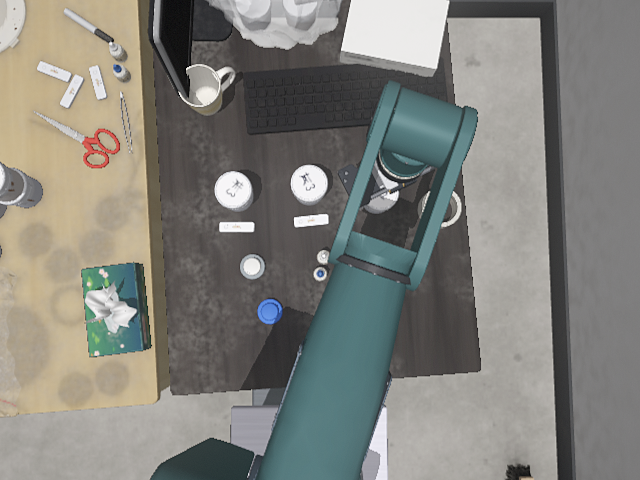

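The tool is above the right-hand jar, lid centre near (330,232). I'll cast that pixel to the lid height.

Run:
```python
from h import *
d=pickle.load(open("d0.pkl","rb"))["wrist"]
o,R=go([.579,-.139,.121])
f=240/np.tan(np.radians(d["fov_y"]/2));M=d["tool_from_camera"]
for n,u,v,z in(("jarc",330,234,.087),("tape",432,300,.048)):
    a,b=u-d["cx"],v-d["cy"];r=np.hypot(a,b);t=r/f
    dc=np.array([np.sin(t)*a/r,-np.sin(t)*b/r,-np.cos(t)])
    dw=R@M[:3,:3]@dc;ow=o["tool_pos"]+R@M[:3,3];print(n,(ow+dw*(z-ow[2])/dw[2]).round(4))
```

```text
6.475 [ 0.5792 -0.1383  0.1977] [-3.1375  0.0035  0.4553] [-0.42 -0.6  -0.86] 0.0005932160154208085
tool cm [-0.02  0.08  7.67] grasp [ 0.5792 -0.1384  0.2087]
jarc [ 0.5825 -0.1398  0.087 ]
tape [ 0.5576 -0.263   0.048 ]
```

>>> {"fn": "arm_command", "kwargs": {"plan": [0,0,3,0,0,0,1,0,0,3,0,0,0,1,0,0,1.5,0,0,0,1,0,0,0,0,0,0,1,0,0,0,0,0,0,1,0,0,0,0,0,0,1,0,0,0,0,0,0,1,0,0,0,0,0,0,1]}}

```text
time: 7.48
tool_pos: [0.5805, -0.1389, 0.1259]
ee_rot: [3.141, -0.001, 0.456]
wrist_force: [-0.2, 0.1, -0.7]
width: 0.0005
```

>>> {"fn": "arm_command", "kwargs": {"plan": [0,0,0,0,0,0,1,0,0,0,0,0,0,1,0,0,0,0,0,0,1,0,0,0,0,0,0,1,0,0,0,0,0,0,1,0,0,0,0,0,0,1,0,0,0,0,0,0,1,0,0,0,0,0,0,1]}}

```text
time: 8.48
tool_pos: [0.5803, -0.1388, 0.1255]
ee_rot: [3.141, 0.0, 0.456]
wrist_force: [-0.2, 0.5, -0.2]
width: 0.0005
```

>>> {"fn": "arm_command", "kwargs": {"plan": [0,0,0,0,0,0,1,0,0,0,0,0,0,1,0,0,0,0,0,0,1,0,0,0,0,0,0,1,0,0,0,0,0,0,1,0,0,0,0,0,0,1,0,0,0,0,0,0,1,0,0,0,0,0,0,1]}}

```text
time: 9.48
tool_pos: [0.5803, -0.1387, 0.1255]
ee_rot: [3.142, 0.0, 0.456]
wrist_force: [-0.4, -0.1, -0.3]
width: 0.0004
```

>>> {"fn": "arm_command", "kwargs": {"plan": [0,0,-3,0,0,0,1,0,0,-3,0,0,0,1,0,0,-1.5,0,0,0,1,0,0,0,0,0,0,1,0,0,0,0,0,0,1]}}

```text
time: 10.1
tool_pos: [0.5797, -0.1386, 0.1989]
ee_rot: [-3.14, 0.002, 0.456]
wrist_force: [-0.6, 0.7, 0.4]
width: 0.0005
```

```bash
python3 -c "
from h import *
go([.434,-.121,.05])"
```

```text
10.1 [ 0.5797 -0.1386  0.1989] [-3.140e+00  1.800e-03  4.558e-01] [-0.61  0.72  0.39] 0.000479227086225847
tool cm [-12.29  -7.97  14.93] grasp [ 0.5797 -0.1386  0.2099]
```

Held over the lid for more than 2.2 s with no contact. Now to the spare card.

>>> {"fn": "arm_command", "kwargs": {"plan": [-3,-2,0,0,0,0,1,-3,-2,0,0,0,0,1,-3,-2,0,0,0,0,1,-3.3,-2,0,0,0,0,1,0,0,0,0,0,0,1,0,0,0,0,0,0,1,0,0,0,0,0,0,1]}}

```text
time: 10.98
tool_pos: [0.4353, -0.1211, 0.1999]
ee_rot: [-3.141, 0.001, 0.456]
wrist_force: [0.4, -0.5, -0.6]
width: 0.0003
```

Run:
```python
from h import *
from bench import cams
d=pickle.load(open("d0.pkl","rb"))["wrist"]
o,R=go([.434,-.121,.045])
s=cams.snapshot("wrist");cv2.imwrite("pics/w4.png",s["pixels"][:,:,::-1])
f=240/np.tan(np.radians(d["fov_y"]/2));M=d["tool_from_camera"]
# predicted pixel of card middle
p=M[:3,:3].T@(R.T@(np.array([.434,-.121,.009])-o["tool_pos"])-M[:3,3]);t=np.arctan2(np.hypot(p[0],p[1]),-p[2]);h=np.hypot(p[0],p[1])
print(d["cx"]+f*t*p[0]/h,d["cy"]-f*t*p[1]/h)
```

```text
10.975 [ 0.4353 -0.1211  0.1999] [-3.141e+00  5.000e-04  4.561e-01] [ 0.44 -0.54 -0.6 ] 0.0003380433451476597
tool cm [-0.1  -0.06 15.49] grasp [ 0.4353 -0.1211  0.2109]
325.2883766602647 217.12260328328654
```

View pics/w4.png

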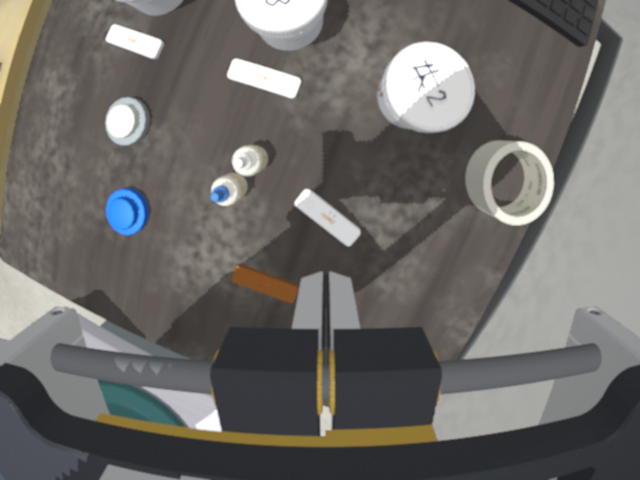

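The spare card's middle is at (327,217), against a predicted (325,217), so the tool is right over it and everything stands undisturbed. Descending.

>>> {"fn": "arm_command", "kwargs": {"plan": [0,0,4,0,0,0,1,0,0,4,0,0,0,1,0,0,4,0,0,0,1,0,0,2,0,0,0,1,0,0,1,0,0,0,1,0,0,0,0,0,0,1,0,0,0,0,0,0,1,0,0,0,0,0,0,1]}}

```text
time: 12.02
tool_pos: [0.4355, -0.1214, 0.0516]
ee_rot: [3.14, -0.002, 0.456]
wrist_force: [-0.3, 0.3, -0.0]
width: 0.0001
```

Run:
```python
from h import *
from bench import cams
go([.434,-.121,.05])
for n in("scene","top"):
    s=cams.snapshot(n);cv2.imwrite(f"pics/{n}5.png",s["pixels"][:,:,::-1])
go([.434,-.121,.05])
```

```text
12.025 [ 0.4355 -0.1214  0.0516] [ 3.1398e+00 -1.5000e-03  4.5580e-01] [-0.29  0.33 -0.01] 0.00010006842637469952
tool cm [-0.12 -0.1   0.16] grasp [ 0.4355 -0.1214  0.0626]
12.125 [ 0.4352 -0.1213  0.0513] [ 3.1402e+00 -1.1000e-03  4.5580e-01] [ 0.16  0.31 -0.09] 0.0005314223131242125
tool cm [-0.1  -0.08  0.13] grasp [ 0.4352 -0.1213  0.0623]
```

View pics/scene5.png

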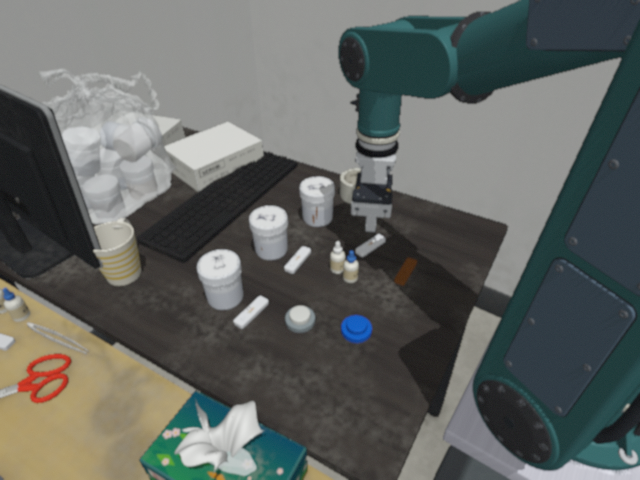

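The scene view shows the tips just above the spare card at (370,243), with every object at its starting pixels. Handing in.

```bash
python3 -c "
from bench import close_job
print(close_job())"
```

```text
the job is handed in; nothing more can be done
None
```

I pressed the call button, held over the forgotten jar's lid, then pointed at the spare card and handed the job in there at about 12 s. `close_job()` gives no verdict, so what follows is from my own checks.

- **Button:** I pressed the grey call button until the cap hit its bottom stop. The force jumped from 5 N to 21 N and the tool stopped moving down, so it was pressed fully.
- **Forgotten jar:** This was the right-hand jar, marked "#2", the only one with no card in front. I held the grasp point about 50 mm above the lid, within about 3 mm of its measured centre, for just over 2 s with no contact force.
- **Spare card:** At hand-in the grasp point was about 53 mm above the card's middle and about 1–2 mm off it sideways. The wrist force was near zero.

The last scene picture showed the jars, cards, bottles and tape roll where they stood at the start, judged by eye. I took a last top-camera picture too, but did not view it.

The jar lid position differed by up to about 6 mm between cameras, and the other points by about 2–3 mm. Both are well inside the allowed margins. No check failed.

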